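Close the crock with its lugged lid

ROBOT

A 6-joint arm with a two-finger parallel gripper is mounted at the origin on the work surface. World frame = base frame: x ahead of the robot, y to its left, z up, the work surface at z = 0. Lengths are in m, angles in rad, forces in N, time in s.
With the tool pointing down it reaches from about 0.3 to 0.85 m from the base axis. Payload 5.4 kg.
Tool frame: the origin (TCP) lies midway between the tips of the shut fingers; the grasp point (between the pads) lies 19 mm behind it; z points along the fingers, y is the line along which they close (so a half turn about z gives the same grasp; the last joint's range is limited). The gripper opens to 85 mm and grips with 20 to 120 N. Pads are 22 mm wide; open, the fingers measure 114 mm over their backs; the gripper's body (76 mm by 85 mm) begins 54 mm behind the grasp point. The pads swing forward as they close: fully open they stand 13 mm farther back than shut.
Start: joints at [0.905, 0.158, 1.597, -0, 1.386, -0.21], TCP at [0.253, 0.516, 0.231] pointing down, gripper open.
Joint ranges: [-2.91, 2.91], [-0.94, 2.29], [0.18, 2.7], [-1.29, 4.43], [0.17, 2.64], [-3, 3]. Speed limits (rad/s): [2.57, 2.57, 3.14, 3.14, 3.14, 3.14].

INTERFACE

Orientations are given as [roll, pitch, yaw] about the fixed x, y, z axes, in that order (R = Rz(yaw) Ry(pitch) Rx(roll)).
In Python, from rig import manip gives the robot as it stands.
- The arm moves only by the tool play_rows, never from a script. Its argument "motion" is a list of rows, each an object of numbers: "x", "y", "z": the shift along the tool's x, y, z in m; "yaw": the turn about the tool's z in degrees; "claw": the opening, from 0 (shut) to 1 (fully open). A call has 1 to 10 rows; each row is the pose to reach, as a shift and turn from the pose commanded when the call began, along the tool's axes at that moment; what a row does not reach only later rows make up. A row lasts 1/10 s, in which the tool goes at most 50 mm and 8.59 degrees, less where a joint would pass 70% of its speed; a pose out of reach is approached as far as the arm can. A call with a gripper value outside its range is refused whole. The fingers move at their own pace and stop on an object; "newtons" is the grip in N (left out, the last holds). Time passes only in rows, so rows that repeat a pose let the fingers close. It gives the time, the measured TCP pose, the force, the opening and the grip force at its end, in the units of the state.
- manip.sense(): the state, without advancing time (a new reading comes with each control period).
- manip.capture(name): name is "side" or "top" or "wrist"; returns the picture (400x640x3 uint8, red, green, blue); there is no depth.
- manip.calibration(name): a dict with "mtx" (3x3 intrinsics, pixels), "rvec" (rotation vector, rad) and "tvec" (3), from world to camera coordinates, as OpenCV has them; the wrist camera has in their place "tool_from_camera" (4x4, takes a point from camera to tool coordinates, whose origin is the TCP and whose axes are the flange's). Camera axes: x right, y down, z forward; pixel columns grow to the right and rows downward; lengths in m; the calibration is good to about 2 mm. A picture is of the moment at which its call begins: read the wrist's pose just before it. calibration takes no time and is no camera call.
- manip.sign_off(): hands the job in; it is judged then, once.
Trained networks look in the newest picture that a camera, given by its name, has taken for a name from the list of things; names that differ only in an ending like _2 or _b are one class to them, and where a whole thing is asked for, a point or a joint stands for the part that bears it (a point fixed in the world has none). Each returns a list of dicts, best first, with "score" (0 to 1); they miss things now and then, are a little off and sometimes report something else, mostly with a low value. They report only what shows in the picture. A call takes as long as a camera call. They do not tell look-alikes from the thing itself.
- manip.spot_in(camera, target): "centre" ([x, y, z] in m, in world coordinates, good to about 4 mm: the middle of the surface that is visible of it).
- manip.silhouettes(camera, target): "region" (400x640 bool, what is visible of it).
- manip.pinpoint(camera, target): "centre" ([x, y, z] in m, in world coordinates, good to about 4 mm: a listed point, or the origin of a listed thing).
The state is a dict: "time": time; "q": joint angles; "qvel": joint speeds; "joint_torque": joint torques, N m; "tcp_pos": TCP position; "tcp_rot": TCP orientation; "ft_force": force on the tool from outside, world axes, zero at the start; "moment": the same for the moment, N m; "gripper_width": finger opening in m; "gripper_force": force on a finger pad.
Only numpy, scipy, OpenCV 4.12 (cv2) and the standard library are available. Lean on these libraries where they do the work, as an engineer would, in place of code of your own. Each camera call takes 0.05 s, during which the arm holds its last target. There are 200 camera calls.

TASK

Pick the stoneware lid off its sloping wooden rest and set it on the open crock. Turn it by feel until its three lugs drop into the three gaps of the steel collar on the crock's rim, so that the lid lies level and fully home, flat on the collar; then let go. Do not drop, bang or force the lid, do not shove or twist the crock, and leave the other things where they are.

Things in the scene. Friction and masses are not known exactly. Their poses are not given: they have to be found in the camera images.
- lid: Round stoneware lid, about 360 g. Origin: centre of its plug's underside; z along its axis, out through the handle; y along the handle bar. Plug 108 mm across, z 0 to 14 mm (lower edge chamfered 2 mm); flange 132 mm across, z 14 to 20 mm, with three lugs below it (see lid_grip). It starts leaning on the rest, axis 28 degrees from vertical, handle bar level.
- lid_grip (a point): On the lid's axis, 44 mm up from its origin, in the dark wooden handle bar: 16 mm thick (lid x), 70 mm long (lid y), z 20 to 54 mm above the lid's origin. Axes as the lid's. Three dark steel lugs hang from the flange, at lid +x and 120 degrees either side of it: each 14 mm wide, 57 to 65 mm from the axis, 6 mm deep (lid z 8 to 14 mm).
- rest: Fixed wooden rest, foot 125 x 130 mm; board 150 x 130 mm (x, y) sloping 28 degrees, low side at -x, with two 22 mm pegs that catch the lid's lower edge. Origin: centre of the foot on the counter; the board's middle is 48 mm above it, its normal leans to -x. The lid just lies on it: lift it along the lid's own axis.
- crock: Open stoneware crock, loose, 2.2 kg, 132 mm across, 115 mm high without its collar, mouth 112 mm across (2 mm play round the lid's plug). Origin: centre of underside; z up; ears at +y and -y, 34 mm along x, out to 84 mm from the axis, 71 to 85 mm high. With the lid home its origin is 108 mm above the crock's; riding on its lugs, 114 mm.
- crock_mouth (a point): Centre of the crock's mouth, level with the top of its steel collar, 122 mm above the crock's origin. The collar lies on the rim: 114 to 132 mm across, 7 mm high, with three 24 mm gaps 120 degrees apart. It is stiff to turn and was left turned up to 0.45 rad either way (not measured) from where one gap lies at the crock's +x.
- crock_ear (a point): Middle of the crock's +y ear, 78 mm from the axis, 78 mm above the crock's origin; axes as the crock's.
- shaker: Glass shaker with steel cap, 54 mm across, 110 mm high; origin: centre of underside. Bystander.
- tub: White plastic tub with blue flip-top lid, 94 x 124 mm, 91 mm high; origin: centre of underside. Bystander.
- mug: Blue mug, 80 mm across, 90 mm high, handle at +y; origin: centre of underside. Bystander.
- jar: Amber jar with green cap, 72 mm across, 100 mm high; origin: centre of underside. Bystander.
- scoop: Aluminium scoop lying on the counter, 160 mm long along x (handle to -x, 70 mm beyond the origin), 54 mm wide, 26 mm high; origin: on its underside. Bystander.
- bowl: White bowl, 120 mm across, 55 mm high; origin: centre of underside. Bystander.
Mind the look-alikes: they are no part of the job. Leave any orange look-alike of the lid alone.

How it is judged:
By the outcome, as a careful person would: the job done as asked, in the order asked, and still so for the second after the job is handed in, with the robot touching nothing.
It also fails if it takes over 54 s, if anything falls off the work surface, if the arm or the gripper's body presses on something with over 40 N, if the wrist force passes 120 N, or if a joint passes its speed limit or range.

## Working session

There is one attempt and no reset: what is moved stays moved. The work goes in short steps, Python scripts to look and compute and a tool call to move; the robot and the scene stay as the last step left them, time stands still between calls to the robot, and variables do not carry over. Pictures are saved under pics/ and viewed, at most 10 in all, crops included, and the job is handed in when it is done.

Besides the shell and the picture viewer there is one more tool, called after "Call:" as name(argument=value, ...) on one line, values as JSON. play_rows: Moves the arm, as the interface text tells. Its arguments: {"type":"object","properties":{"motion":{"type":"array","items":{"type":"object","properties":{"x":{"type":"number"},"y":{"type":"number"},"z":{"type":"number"},"yaw":{"type":"number"},"claw":{"type":"number"}}}},"newtons":{"type":"number"}},"required":["motion"]}

```bash
mkdir -p pics; ls; cat > h.py <<'E'
import numpy as np, cv2
from rig import manip as m
from scipy.spatial.transform import Rotation as R
def cam(n):
    c=m.calibration(n); K=np.array(c['mtx'])
    if n=='wrist':
        s=m.sense(); T=np.eye(4); T[:3,:3]=R.from_euler('xyz',s['tcp_rot']).as_matrix(); T[:3,3]=s['tcp_pos']
        W=T@np.array(c['tool_from_camera']); Rw=W[:3,:3].T; return K,Rw,-Rw@W[:3,3]
    return K,cv2.Rodrigues(np.array(c['rvec'],float))[0],np.array(c['tvec'],float).ravel()
def proj(n,P,c=None):
    K,Rw,t=c or cam(n); p=(K@(Rw@np.atleast_2d(P).T+t[:,None])).T; return p[:,:2]/p[:,2:]
def onz(n,uv,z,c=None):
    K,Rw,t=c or cam(n); o=-Rw.T@t; d=(Rw.T@np.linalg.inv(K)@np.c_[np.atleast_2d(uv),np.ones(len(np.atleast_2d(uv)))].T).T
    return o+d*((z-o[2])/d[:,2])[:,None]
def save(n,f):
    i=m.capture(n); cv2.imwrite('pics/'+f,i[:,:,::-1]); return i
E
python3 - <<'E'
from h import *
np.set_printoptions(precision=3,suppress=True)
a=save('side','a.png');b=save('top','b.png')
cv2.imwrite('pics/ab.png',np.vstack([a,b])[:,:,::-1][:, :])
print(m.sense())
for n in('top','side'):
  for t in('lid','lid_grip','rest','crock','crock_mouth','crock_ear','shaker','tub','mug','jar','scoop','bowl'):
    for r in m.pinpoint(n,t): print(n,t,round(r['score'],2),np.array(r['centre']),proj(n,r['centre'])[0].round())
E
```

```text
pics
{'time': 0.1, 'q': array([ 0.905,  0.159,  1.598, -0.   ,  1.386, -0.21 ]), 'qvel': array([-0.002, -0.001, -0.002,  0.002, -0.   ,  0.   ]), 'joint_torque': array([  0.   , -39.699, -33.234,  -0.   ,   0.004,  -0.   ]), 'tcp_pos': array([0.253, 0.516, 0.23 ]), 'tcp_rot': array([-3.14 , -0.   ,  2.686]), 'ft_force': array([-0.019, -0.041, -0.665]), 'moment': array([ 0.004, -0.027, -0.026]), 'gripper_force': 0.0, 'gripper_width': 0.08558433255570629}
top lid 0.58 [ 0.456  0.303 -0.001] [236. 260.]
top lid 0.57 [0.612 0.148 0.05 ] [284. 209.]
top lid_grip 0.86 [0.606 0.13  0.091] [288. 209.]
top lid_grip 0.83 [0.456 0.299 0.046] [234. 259.]
top crock 0.65 [ 0.608 -0.196 -0.002] [390. 213.]
top crock_ear 0.92 [ 0.638 -0.122  0.075] [369. 200.]
top shaker 0.58 [ 0.676  0.397 -0.001] [211. 193.]
top shaker 0.19 [ 0.608 -0.198  0.001] [391. 213.]
top tub 0.56 [ 0.778  0.004 -0.001] [329. 163.]
top mug 0.61 [ 0.772  0.197 -0.001] [272. 165.]
top jar 0.69 [ 0.75  -0.184  0.001] [386. 171.]
top scoop 0.77 [0.464 0.442 0.001] [193. 257.]
top scoop 0.5 [0.613 0.148 0.048] [284. 209.]
top bo
[... 242 characters left out ...]
de rest 0.96 [0.614 0.152 0.002] [297. 193.]
side crock 0.62 [ 0.606 -0.197  0.001] [346. 260.]
side crock 0.46 [0.613 0.149 0.004] [297. 193.]
side crock_mouth 0.8 [ 0.61  -0.196  0.124] [349. 232.]
side crock_mouth 0.19 [0.77  0.197 0.001] [328. 173.]
side crock_ear 0.59 [ 0.644 -0.123  0.077] [345. 224.]
side shaker 0.76 [ 0.673  0.397 -0.001] [282. 153.]
side tub 0.65 [ 0.776  0.004 -0.004] [357. 204.]
side tub 0.55 [0.613 0.149 0.003] [297. 194.]
side mug 0.59 [0.767 0.196 0.   ] [327. 174.]
side jar 0.71 [ 0.755 -0.187  0.002] [383. 240.]
side jar 0.68 [ 0.611 -0.195  0.126] [349. 231.]
side scoop 0.82 [ 0.466  0.441 -0.004] [229. 164.]
side bowl 0.72 [ 0.586 -0.455 -0.003] [390. 326.]
```

```bash
python3 - <<'E'
from h import *
a=cv2.imread('pics/a.png');b=cv2.imread('pics/b.png')
f=lambda i,x,y,w,h:cv2.resize(i[y:y+h,x:x+w],(800,300),interpolation=3)
cv2.imwrite('pics/c1.png',np.vstack([f(b,170,150,260,98+0),f(b,190,190,260,98)]))
cv2.imwrite('pics/c2.png',np.vstack([f(a,200,120,240,90),f(a,220,190,240,90)]))
E
```

```text
(no output)
```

View pics/c1.png

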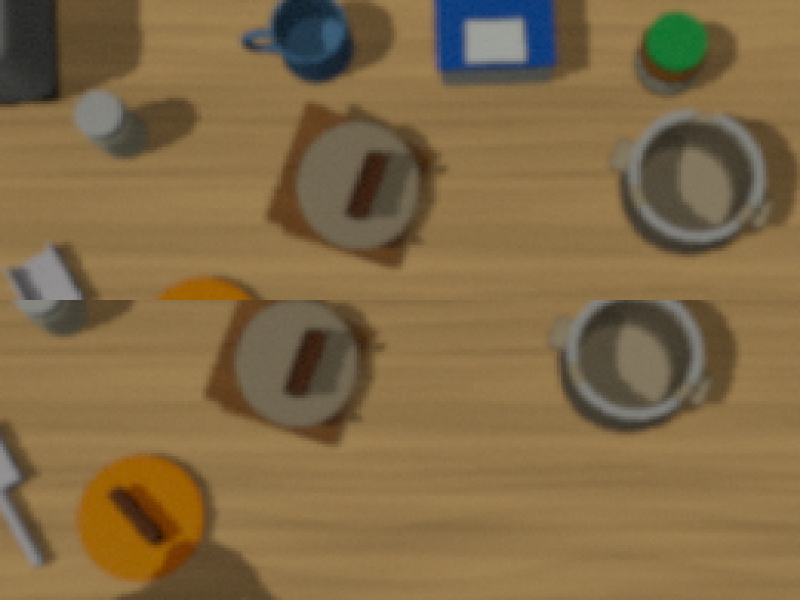

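View pics/c2.png

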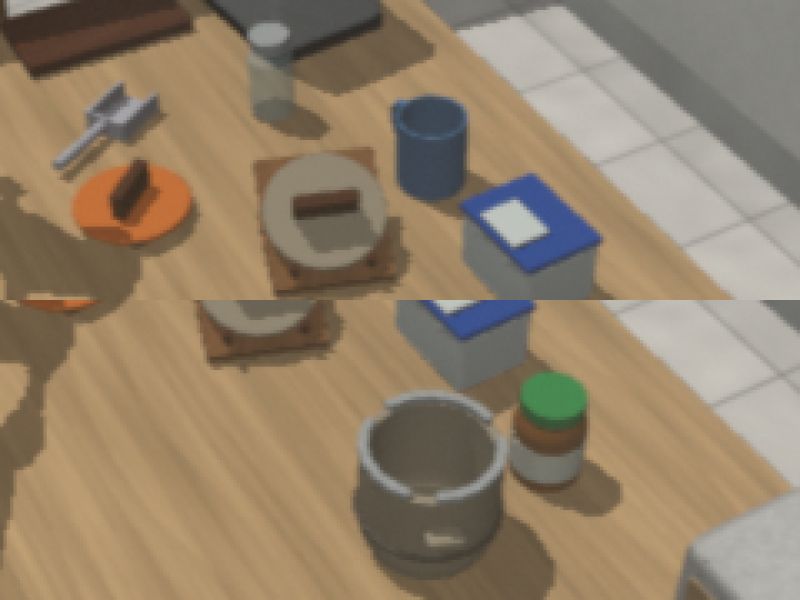

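The grey stoneware lid on the rest (top px 284,209; side 297,185) is the one meant. The orange one at top px (236,260) lies flat on the counter and is the look-alike. The crock sits at top px (390,213), and in the side view its collar shows gaps.

```bash
python3 - <<'E'
from h import *
np.set_printoptions(precision=3,suppress=True)
print(m.calibration('wrist'))
g=np.array([.6045,.128,.090])
for n,f in(('side','a.png'),('top','b.png')):
    i=cv2.imread('pics/'+f).astype(int); p=proj(n,g)[0]
    Y,X=np.mgrid[:400,:640]; s=(i.sum(2)<200)&(i[:,:,2]>i[:,:,0]*1.25)&(np.hypot(X-p[0],Y-p[1])<16)
    uv=np.c_[X[s],Y[s]].astype(float); w=onz(n,uv,.09); c=w.mean(0); e,v=np.linalg.eigh(np.cov((w-c)[:,:2].T))
    print(n,s.sum(),p,uv.mean(0),c,np.degrees(np.arctan2(v[1,1],v[0,1])),np.sqrt(e)*12**.5)
E
```

```text
{'mtx': array([[281.686,   0.   , 320.677],
       [  0.   , 281.686, 201.934],
       [  0.   ,   0.   ,   1.   ]]), 'tool_from_camera': array([[ 0.001, -0.958, -0.288,  0.074],
       [ 1.   ,  0.001,  0.001,  0.   ],
       [-0.001, -0.288,  0.958, -0.142],
       [ 0.   ,  0.   ,  0.   ,  1.   ]])}
side 105 [296.984 179.433] [297.314 181.276] [0.601 0.119 0.09 ] 164.71437525038283 [0.029 0.064]
top 201 [288.961 209.221] [289.881 209.896] [0.602 0.125 0.09 ] 157.4528538132314 [0.029 0.069]
```

Call:
play_rows(motion=[{"x": -0.48,"y": -0.19,"z": 0,"yaw": 82,"claw": 1},{"x": -0.48,"y": -0.19,"z": 0,"yaw": 82,"claw": 1},{"x": -0.48,"y": -0.19,"z": 0,"yaw": 82,"claw": 1},{"x": -0.48,"y": -0.19,"z": 0,"yaw": 82,"claw": 1},{"x": -0.48,"y": -0.19,"z": 0,"yaw": 82,"claw": 1},{"x": -0.48,"y": -0.19,"z": 0,"yaw": 82,"claw": 1},{"x": -0.48,"y": -0.19,"z": 0,"yaw": 82,"claw": 1},{"x": -0.48,"y": -0.19,"z": 0,"yaw": 82,"claw": 1},{"x": -0.48,"y": -0.19,"z": 0,"yaw": 82,"claw": 1},{"x": -0.48,"y": -0.19,"z": 0,"yaw": 82,"claw": 1}])

```text
time: 2.3
tcp_pos: [0.5907, 0.1446, 0.2314]
tcp_rot: [3.141, -0.0, 1.25]
ft_force: [0.7, 0.9, 1.1]
gripper_width: 0.0855
gripper_force: 0.0
```

```bash
python3 - <<'E'
from h import *
np.set_printoptions(precision=3,suppress=True)
save('wrist','d.png'); c=cam('wrist'); print(m.sense()['tcp_rot'])
for t in('lid','lid_grip','rest'):
    for r in m.pinpoint('wrist',t): print(t,round(r['score'],2),np.array(r['centre']),proj('wrist',r['centre'],c)[0].round())
np.savez('d.npz',K=c[0],R=c[1],t=c[2])
E
```

```text
[3.136 0.003 1.242]
lid 0.86 [0.455 0.301 0.002] [168.  86.]
lid 0.66 [0.615 0.145 0.046] [334. 171.]
lid 0.39 [ 0.609 -0.199  0.002] [393. 361.]
lid_grip 0.92 [0.45  0.304 0.043] [143.  81.]
lid_grip 0.57 [0.604 0.126 0.086] [332. 198.]
```

View pics/d.png

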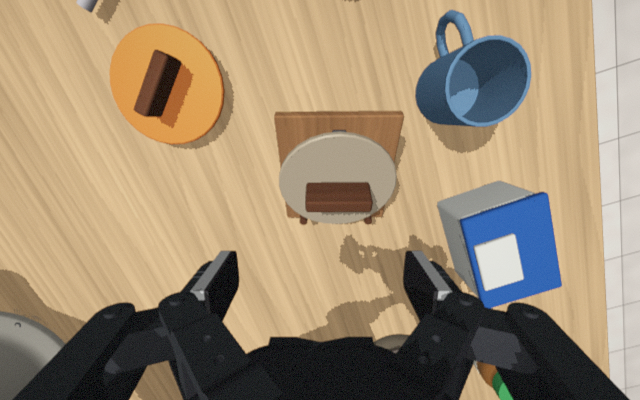

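The wrist view shows the grey lid at (338,175) with its bar spanning (305..371, 198). A lug peeks out at the uphill rim (338,131). The orange look-alike is at (167,83). I'll fit the bar's pose with its box model in the wrist and top views.

```bash
cat > fit.py <<'E'
from h import *
from scipy.optimize import minimize
np.set_printoptions(precision=4,suppress=True)
d=np.load('d.npz'); V=[(cv2.imread('pics/d.png'),(d['K'],d['R'],d['t']),6),(cv2.imread('pics/b.png'),cam('top'),6)]
B=np.array([[x,y,z] for x in(-8,8) for y in(-35,35) for z in(20,54)])/1000
def pose(p):
    c,s=np.cos(p[3]),np.sin(p[3]); y=np.array([c,s,0]); h=np.array([s,-c,0])  # h horizontal lean direction
    if h@[-.4,-.9,0]<0: h=-h
    z=np.sin(p[4])*h+np.cos(p[4])*np.array([0,0,1]); x=np.cross(y,z); return np.c_[x,y,z]
def hull(p,c,S):
    Rm=pose(p); q=proj(0,np.array(p[:3])+(B-[0,0,.044])@Rm.T,c); im=np.zeros((400*1,640),np.uint8)
    cv2.fillConvexPoly(im,np.round(cv2.convexHull(q.astype(np.float32))*16).astype(int),255,cv2.LINE_AA,4); return im/255.
ms=[]
p0=np.array([.604,.127,.088,-.39,np.radians(28)])
for im,c,_ in V:
    i=im.astype(int); u=proj(0,p0[:3],c)[0]; Y,X=np.mgrid[:400,:640]
    k=((i[:,:,2]>i[:,:,0]*1.5)&(i.sum(2)<250)).astype(np.uint8)
    l,lab,st,cc=cv2.connectedComponentsWithStats(k); j=1+np.argmin(np.hypot(*(cc[1:]-u).T)+1e3*(st[1:,4]<60)); ms.append((lab==j)*1.); print(st[j],cc[j],u)
def cost(v,sel=(0,1),full=False):
    p=p0+np.array([v[0],v[1],v[2],v[3]*10,0])/100
    r=[((hull(p,V[k][1],1)-ms[k])**2).sum()/ms[k].sum() for k in sel]; return sum(r)
for sel in((0,),(0,1)):
    r=min((minimize(cost,np.zeros(4),(sel,),'Nelder-Mead',options=dict(initial_simplex=np.vstack([np.zeros(4),np.eye(4)*s]),maxiter=600)) for s in(.8,-.8)),key=lambda r:r.fun)
    p=p0+np.array([r.x[0],r.x[1],r.x[2],r.x[3]*10,0])/100; print(sel,r.fun,p,np.degrees(p[3]))
E
python3 fit.py; python3 -c "
from h import *
print(m.sense()['tcp_pos'],m.sense()['tcp_rot'])"
```

```text
[ 306  183   67   29 1863] [338.3339 197.1084] [331.4309 197.7637]
[282 199  16  23 204] [289.2108 209.8725] [289.3378 209.4987]
(0,) 0.08633048563220347 [ 0.6091  0.1144  0.0635 -0.3007  0.4887] -17.229006053966735
(0, 1) 0.43248552668765494 [ 0.6067  0.1232  0.0847 -0.3113  0.4887] -17.836932677574925
[0.58984403 0.14557035 0.23094297] [-3.14068618e+00 -7.41979185e-05  1.25314702e+00]
```

Call:
play_rows(motion=[{"x": -0.006,"y": 0.01,"z": 0.035,"claw": 1},{"x": -0.012,"y": 0.02,"z": 0.07,"claw": 1},{"x": -0.012,"y": 0.02,"z": 0.07,"claw": 1},{"x": -0.012,"y": 0.02,"z": 0.07,"claw": 1}])

```text
invalid input at $.motion[0]: expected keys x, y, z, yaw, claw
```

```bash
cat > look.py <<'E'
from h import *
import sys
np.set_printoptions(precision=4,suppress=True)
ps=[];rs=[]
for k in range(4):
    s=m.sense(); ps.append(s['tcp_pos']); rs.append(s['tcp_rot']); i=save('wrist',sys.argv[1]+'.png')
P=np.mean(ps,0); rs=np.array(rs); rs[:,0]%=2*np.pi; r=rs.mean(0); print(np.array(ps),rs,s['ft_force'])
T=np.eye(4);T[:3,:3]=R.from_euler('xyz',r).as_matrix();T[:3,3]=P; W=T@np.array(m.calibration('wrist')['tool_from_camera'])
np.savez(sys.argv[1]+'.npz',K=np.array(m.calibration('wrist')['mtx']),R=W[:3,:3].T,t=-W[:3,:3].T@W[:3,3],P=P,r=r)
E
python3 look.py e
sed -i "s/^V=.*//; s/^d=np.load.*/V=[(cv2.imread(f'pics\/{n}.png'),(lambda d:(d['K'],d['R'],d['t']))(np.load(n+'.npz')),6) for n in 'de']+[(cv2.imread('pics\/b.png'),cam('top'),6)]/; s/in((0,),(0,1))/in((0,),(1,),(0,1),(1,2))/" fit.py; python3 fit.py
```

```text
[[0.5898 0.1456 0.2309]
 [0.5892 0.1466 0.231 ]
 [0.5889 0.1472 0.2312]
 [0.5888 0.1476 0.2313]] [[ 3.1425 -0.0001  1.2531]
 [ 3.1425 -0.0001  1.2548]
 [ 3.1422 -0.0002  1.2559]
 [ 3.142  -0.0002  1.2565]] [-0.5414 -0.8153  0.131 ]
[ 306  183   67   29 1863] [338.3339 197.1084] [331.4309 197.7637]
[ 309  185   66   29 1854] [340.979  199.0976] [339.8564 204.0602]
[282 199  16  23 204] [289.2108 209.8725] [289.3378 209.4987]
(0,) 0.08633048563220347 [ 0.6091  0.1144  0.0635 -0.3007  0.4887] -17.229006053966735
(1,) 0.0795219994633215 [ 0.6043  0.1182  0.0562 -0.2891  0.4887] -16.563963163505978
(0, 1) 0.3463724692465411 [ 0.6064  0.1133  0.0502 -0.3487  0.4887] -19.979912646912144
(1, 2) 0.2598262059975419 [ 0.6051  0.1251  0.0747 -0.3325  0.4887] -19.051422436679555
```

View pics/e.png

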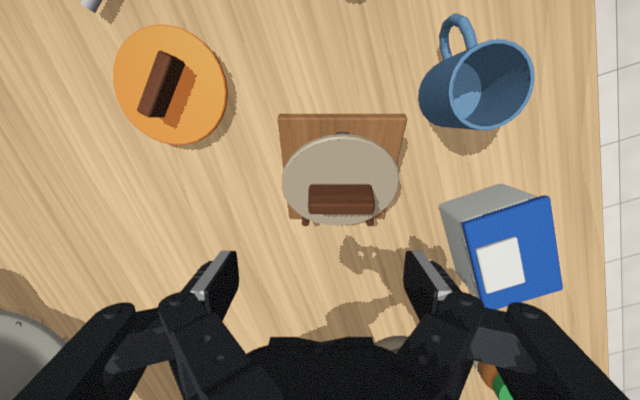

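Call:
play_rows(motion=[{"x": -0.005,"y": 0.01,"z": 0.035,"yaw": 0,"claw": 1},{"x": -0.01,"y": 0.021,"z": 0.07,"yaw": 0,"claw": 1},{"x": -0.01,"y": 0.021,"z": 0.07,"yaw": 0,"claw": 1},{"x": -0.01,"y": 0.021,"z": 0.07,"yaw": 0,"claw": 1},{"x": -0.01,"y": 0.021,"z": 0.07,"yaw": 0,"claw": 1}])

```text
time: 3.2
tcp_pos: [0.6073, 0.1313, 0.1638]
tcp_rot: [3.138, -0.001, 1.256]
ft_force: [-0.9, -0.0, 0.6]
gripper_width: 0.0855
gripper_force: 0.0
```

```bash
python3 look.py f
python3 - <<'E'
from h import *
np.set_printoptions(precision=4,suppress=True)
d=np.load('f.npz');c=(d['K'],d['R'],d['t'])
for n,q in(('wrist',c),('side',None)):
  if n=='side': m.capture('side')
  for r in m.pinpoint(n,'lid_grip')[:2]: print(n,round(r['score'],2),np.array(r['centre']),proj(n,r['centre'],q)[0].round())
Rm=R.from_euler('xyz',d['r']).as_matrix()
for z in(.085,.09,.095):
  for uv in ([[320.7,250]],): print(z,(onz(0,uv,z,c)-d['P'])@Rm)
E
```

```text
[[0.6073 0.1313 0.1638]
 [0.6074 0.1312 0.164 ]
 [0.6074 0.1311 0.1639]
 [0.6073 0.1309 0.1635]] [[ 3.1383 -0.0013  1.2558]
 [ 3.1378 -0.0015  1.2557]
 [ 3.1378 -0.0014  1.2555]
 [ 3.1383 -0.0012  1.2554]] [0.5341 0.9563 0.7387]
wrist 0.96 [0.4494 0.304  0.0471] [76. 65.]
side 0.72 [0.4539 0.3049 0.0434] [238. 175.]
side 0.56 [0.6036 0.1256 0.0876] [297. 180.]
0.085 [[-0.0357  0.0001  0.0788]]
0.09 [[-0.0332  0.0001  0.0738]]
0.095 [[-0.0308  0.0001  0.0688]]
```

View pics/f.png

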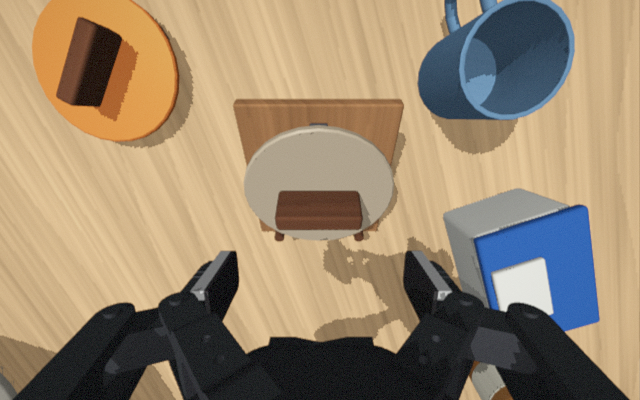

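```bash
cat > fit2.py <<'E'
exec(open('fit.py').read().split('for sel')[0].replace("'de'","'ef'"))
for sel in((0,),(1,),(0,1)):
  for z in(.08,.088,.096):
    f=lambda v:cost([v[0],v[1],(z-.088)*100,v[2]],sel)
    r=min((minimize(f,np.zeros(3),method='Nelder-Mead',options=dict(initial_simplex=np.vstack([np.zeros(3),np.eye(3)*s]))) for s in(1,-1)),key=lambda r:r.fun)
    p=p0+np.array([r.x[0],r.x[1],0,r.x[2]*10,0])/100; p[2]=z
    d=np.load('f.npz'); Rm=R.from_euler('xyz',d['r']).as_matrix()
    print(sel,z,round(r.fun,3),p[:2],np.degrees(p[3]).round(1),'tool',(p[:3]-d['P'])@Rm)
print(proj(0,p[:3]+(B-[0,0,.044])@pose(p).T,V[1][1]).round())
print(m.pinpoint('wrist','lid_grip'))
E
python3 fit2.py
```

```text
[ 309  185   66   29 1854] [340.979  199.0976] [339.8564 204.0602]
[ 276  191   87   39 3144] [318.7767 209.8101] [317.9379 217.6307]
[282 199  16  23 204] [289.2108 209.8725] [289.3378 209.4987]
(0,) 0.08 0.158 [0.6046 0.1259] -20.0 tool [-0.0059 -0.0013  0.0838]
(0,) 0.088 0.221 [0.6057 0.1274] -21.8 tool [-0.0041 -0.0007  0.0758]
(0,) 0.096 0.292 [0.6064 0.1284] -20.8 tool [-0.0029 -0.0003  0.0678]
(1,) 0.08 0.131 [0.6042 0.1258] -17.2 tool [-0.0062 -0.0016  0.0838]
(1,) 0.088 0.209 [0.604  0.1275] -18.9 tool [-0.0046 -0.0023  0.0758]
(1,) 0.096 0.302 [0.6064 0.1286] -19.0 tool [-0.0027 -0.0004  0.0678]
(0, 1) 0.08 0.296 [0.6042 0.1255] -19.2 tool [-0.0064 -0.0016  0.0838]
(0, 1) 0.088 0.437 [0.6053 0.1276] -19.9 tool [-0.0041 -0.0011  0.0758]
(0, 1) 0.096 0.599 [0.6047 0.1298] -21.6 tool [-0.0021 -0.0024  0.0678]
[[277. 187.]
 [270. 218.]
 [361. 192.]
 [364. 223.]
 [278. 201.]
 [272. 231.]
 [358. 206.]
 [361. 236.]]
[{'centre': [0.4494, 0.304, 0.0471], 'score': 0.96}]
```

The bar is centred at (319,210) px, parallel to the finger line. The lug shows at the uphill rim (318,125), so lid +x points uphill. Descending now.

Call:
play_rows(motion=[{"x": -0.005,"y": -0.001,"z": 0.04,"yaw": 0,"claw": 1},{"x": -0.006,"y": -0.001,"z": 0.07,"yaw": 0,"claw": 1},{"x": -0.006,"y": -0.001,"z": 0.085,"yaw": 0,"claw": 1},{"x": -0.006,"y": -0.001,"z": 0.095,"yaw": 0,"claw": 1},{"x": -0.006,"y": -0.001,"z": 0.1,"yaw": 0,"claw": 1},{"x": -0.006,"y": -0.001,"z": 0.1,"yaw": 0,"claw": 1},{"x": -0.006,"y": -0.001,"z": 0.1,"yaw": 0,"claw": 1}])

```text
time: 4.3
tcp_pos: [0.6047, 0.1251, 0.0627]
tcp_rot: [3.139, -0.001, 1.255]
ft_force: [-0.9, -0.7, 0.5]
gripper_width: 0.0854
gripper_force: 0.0
```

```bash
python3 look.py g; python3 -c "
import cv2,numpy as np
from h import *
a=save('side','g2.png')
cv2.imwrite('pics/g3.png',np.hstack([cv2.imread('pics/g.png')[100:400,120:520],cv2.resize(a[140:215,250:350,::-1],(400,300),interpolation=3)]))"
```

```text
[[0.6047 0.1251 0.0627]
 [0.6047 0.1251 0.0628]
 [0.6046 0.125  0.0627]
 [0.6044 0.125  0.0625]] [[ 3.1393 -0.0008  1.2547]
 [ 3.1391 -0.0008  1.2547]
 [ 3.1393 -0.0008  1.2547]
 [ 3.1396 -0.0007  1.2547]] [0.3658 0.1032 0.1576]
```

View pics/g3.png

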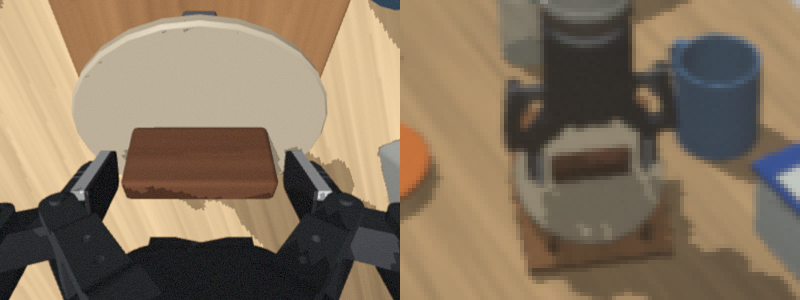

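Left half: the bar at (200,163) sits centred between the two pads. The side view agrees. Closing gently.

Call:
play_rows(motion=[{"x": 0,"y": 0,"z": 0,"yaw": 0,"claw": 0.7},{"x": 0,"y": 0,"z": 0,"yaw": 0,"claw": 0.7},{"x": 0,"y": 0,"z": 0,"yaw": 0,"claw": 0.6},{"x": 0,"y": 0,"z": 0,"yaw": 0,"claw": 0.6},{"x": 0,"y": 0,"z": 0,"yaw": 0,"claw": 0.6},{"x": 0,"y": 0,"z": 0,"yaw": 0,"claw": 0.6}], newtons=25)

```text
time: 5.15
tcp_pos: [0.6038, 0.1249, 0.0617]
tcp_rot: [3.141, -0.0, 1.255]
ft_force: [-2.4, -0.1, 5.0]
gripper_width: 0.0694
gripper_force: 30.5
```

Call:
play_rows(motion=[{"x": -0.002,"y": 0,"z": -0.004,"yaw": 0,"claw": 0.5},{"x": -0.006,"y": 0,"z": -0.011,"yaw": 0,"claw": 0.5},{"x": -0.011,"y": 0,"z": -0.02,"yaw": 0,"claw": 0.5},{"x": -0.016,"y": 0,"z": -0.03,"yaw": 0,"claw": 0.5},{"x": -0.021,"y": 0,"z": -0.04,"yaw": 0,"claw": 0.5},{"x": -0.027,"y": 0,"z": -0.05,"yaw": 0,"claw": 0.5},{"x": -0.032,"y": 0,"z": -0.06,"yaw": 0,"claw": 0.5},{"x": -0.035,"y": 0,"z": -0.075,"yaw": 0,"claw": 0.5},{"x": -0.035,"y": 0,"z": -0.085,"yaw": 0,"claw": 0.5},{"x": -0.035,"y": 0,"z": -0.09,"yaw": 0,"claw": 0.5}])

```text
time: 6.15
tcp_pos: [0.5936, 0.0917, 0.1533]
tcp_rot: [3.139, -0.001, 1.255]
ft_force: [0.0, 0.5, -2.9]
gripper_width: 0.0694
gripper_force: 29.9
```

```bash
python3 look.py h; python3 -c "
from h import *
a=save('side','h2.png')
cv2.imwrite('pics/h3.png',np.hstack([cv2.imread('pics/h.png')[100:400,120:520],cv2.resize(a[130:220,240:360,::-1],(400,300),interpolation=3)]))
print(m.sense())"
```

```text
[[0.5936 0.0917 0.1533]
 [0.5938 0.0918 0.1535]
 [0.5934 0.0919 0.1525]
 [0.5929 0.0919 0.1516]] [[ 3.139  -0.0009  1.2546]
 [ 3.1387 -0.001   1.2547]
 [ 3.1396 -0.0006  1.2548]
 [ 3.1411 -0.0002  1.2549]] [-1.2449 -0.022  -2.4206]
{'time': 6.4, 'q': array([-4.74788365e-02,  2.92272302e-01,  1.60445350e+00,  3.69465486e-05,
        1.24625633e+00,  2.68426202e-01]), 'qvel': array([-1.60579324e-03,  2.93192667e-03,  5.15348459e-03, -4.41767760e-05,
       -7.28752160e-04,  5.20108854e-05]), 'joint_torque': array([-2.78310059e-02, -4.58782589e+01, -3.36243653e+01,  5.42499160e-02,
       -3.13650223e-02,  5.25763662e-04]), 'tcp_pos': array([0.59220252, 0.09190774, 0.15054954]), 'tcp_rot': array([-3.14024365e+00,  3.34762854e-04,  1.25487971e+00]), 'ft_force': array([-0.06430887, -0.87244526, -3.11145679]), 'moment': array([-0.03958408,  0.00921096, -0.04057645]), 'gripper_force': 29.91797536611557, 'gripper_width': 0.06939793365241835}
```

View pics/h3.png

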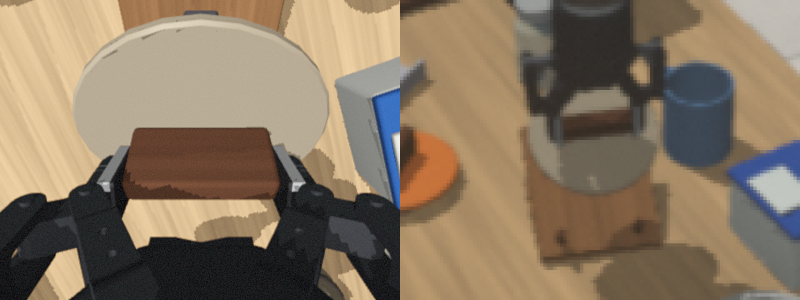

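The lid is held, still tilted about 28°, with its lug (200,12) on the tool +x side. The tool cannot tilt, so I'll level the lid in the pads by pressing its low edge gently on bare counter at about (0.50, -0.03).

Call:
play_rows(motion=[{"x": -0.01,"y": -0.003,"z": 0,"yaw": 0,"claw": 0.5},{"x": -0.03,"y": -0.01,"z": 0,"yaw": 0,"claw": 0.5},{"x": -0.055,"y": -0.019,"z": 0.01,"yaw": 0,"claw": 0.5},{"x": -0.08,"y": -0.028,"z": 0.025,"yaw": 0,"claw": 0.5},{"x": -0.105,"y": -0.037,"z": 0.045,"yaw": 0,"claw": 0.5},{"x": -0.125,"y": -0.044,"z": 0.065,"yaw": 0,"claw": 0.5},{"x": -0.14,"y": -0.048,"z": 0.08,"yaw": 0,"claw": 0.5},{"x": -0.145,"y": -0.05,"z": 0.09,"yaw": 0,"claw": 0.5},{"x": -0.145,"y": -0.05,"z": 0.098,"yaw": 0,"claw": 0.5},{"x": -0.145,"y": -0.05,"z": 0.1,"yaw": 0,"claw": 0.5}], newtons=20)

```text
time: 7.4
tcp_pos: [0.4999, -0.0302, 0.0507]
tcp_rot: [-3.141, -0.0, 1.255]
ft_force: [-0.1, -0.3, -4.5]
gripper_width: 0.0696
gripper_force: 29.8
```

Call:
play_rows(motion=[{"x": 0,"y": 0,"z": 0.002,"yaw": 0,"claw": 0.5},{"x": 0,"y": 0,"z": 0.005,"yaw": 0,"claw": 0.5},{"x": 0,"y": 0,"z": 0.008,"yaw": 0,"claw": 0.5},{"x": 0,"y": 0,"z": 0.01,"yaw": 0,"claw": 0.5},{"x": 0,"y": 0,"z": 0.011,"yaw": 0,"claw": 0.5},{"x": 0,"y": 0,"z": 0.012,"yaw": 0,"claw": 0.5}])

```text
time: 8.0
tcp_pos: [0.5002, -0.0305, 0.0393]
tcp_rot: [3.141, -0.0, 1.255]
ft_force: [-0.4, -0.1, -3.5]
gripper_width: 0.0694
gripper_force: 29.8
```

Call:
play_rows(motion=[{"x": 0,"y": 0,"z": 0.001,"yaw": 0,"claw": 0.5},{"x": 0,"y": 0,"z": 0.002,"yaw": 0,"claw": 0.5},{"x": 0,"y": 0,"z": 0.003,"yaw": 0,"claw": 0.5},{"x": 0,"y": 0,"z": 0.004,"yaw": 0,"claw": 0.5},{"x": 0,"y": 0,"z": 0.005,"yaw": 0,"claw": 0.5},{"x": 0,"y": 0,"z": 0.005,"yaw": 0,"claw": 0.5}], newtons=20)

```text
time: 8.6
tcp_pos: [0.501, -0.0297, 0.0366]
tcp_rot: [3.141, -0.002, 1.254]
ft_force: [-5.7, 5.9, 16.0]
gripper_width: 0.0693
gripper_force: 32.4
```

Call:
play_rows(motion=[{"x": 0,"y": 0,"z": -0.002,"yaw": 0,"claw": 0.5},{"x": 0,"y": 0,"z": -0.003,"yaw": 0,"claw": 0.78},{"x": 0,"y": 0,"z": -0.003,"yaw": 0,"claw": 0.78},{"x": 0,"y": 0,"z": -0.003,"yaw": 0,"claw": 0.78}], newtons=20)

```text
time: 9.0
tcp_pos: [0.5003, -0.0307, 0.0373]
tcp_rot: [3.141, -0.0, 1.254]
ft_force: [0.5, 1.1, -1.6]
gripper_width: 0.0697
gripper_force: 30.2
```

Call:
play_rows(motion=[{"x": 0,"y": 0,"z": 0,"yaw": 0,"claw": 0.8},{"x": 0,"y": 0,"z": 0,"yaw": 0,"claw": 0.8},{"x": 0,"y": 0,"z": 0,"yaw": 0,"claw": 0.8}], newtons=20)

```text
time: 9.3
tcp_pos: [0.5002, -0.0306, 0.0373]
tcp_rot: [3.141, 0.0, 1.255]
ft_force: [1.8, 0.3, -2.0]
gripper_width: 0.0695
gripper_force: 30.2
```

```bash
python3 look.py i; python3 -c "
from h import *
a=save('side','i2.png'); p=proj('side',[[.5,-.03,.05]])[0].astype(int); print(p)
cv2.imwrite('pics/i3.png',np.hstack([cv2.imread('pics/i.png')[100:400,120:520],cv2.resize(a[p[1]-50:p[1]+40,p[0]-60:p[0]+60,::-1],(400,300),interpolation=3)]))
print(m.sense()['gripper_force'],m.sense()['moment'])"
```

```text
[[ 0.5002 -0.0306  0.0373]
 [ 0.5002 -0.0307  0.0373]
 [ 0.5002 -0.0307  0.0373]
 [ 0.5002 -0.0306  0.0373]] [[3.1412 0.0001 1.2547]
 [3.1412 0.0001 1.2546]
 [3.1414 0.0001 1.2547]
 [3.1414 0.0001 1.2546]] [ 0.5385 -0.1882 -1.1608]
[291 227]
30.235458612442017 [-0.11844397 -0.11078029 -0.00163223]
```

View pics/i3.png

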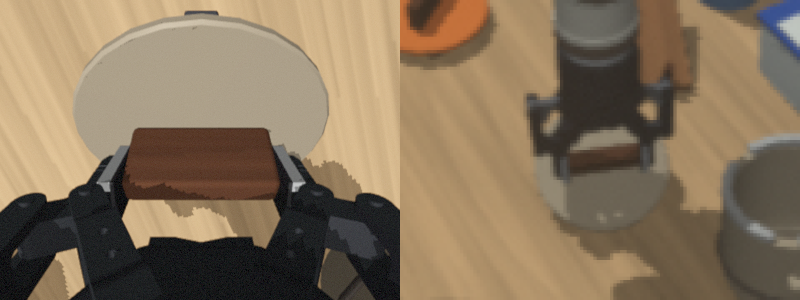

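The lid is unchanged, still tilted and resting on its low edge. A plain press jams, because friction on the low edge cancels the lever arm. Dragging toward tool +x while pressing lightly makes friction help instead.

Call:
play_rows(motion=[{"x": 0.002,"y": 0,"z": 0.001,"yaw": 0,"claw": 0.8},{"x": 0.006,"y": 0,"z": 0.002,"yaw": 0,"claw": 0.8},{"x": 0.01,"y": 0,"z": 0.003,"yaw": 0,"claw": 0.8},{"x": 0.014,"y": 0,"z": 0.003,"yaw": 0,"claw": 0.8}], newtons=20)

```text
time: 9.95
tcp_pos: [0.5045, -0.017, 0.0342]
tcp_rot: [-3.141, 0.0, 1.255]
ft_force: [-1.3, -2.2, 1.6]
gripper_width: 0.0692
gripper_force: 30.6
```

It slips level as hoped (TCP down 3 mm at low force). Continuing.

Call:
play_rows(motion=[{"x": 0.004,"y": 0,"z": 0.002,"yaw": 0,"claw": 0.8},{"x": 0.008,"y": 0,"z": 0.004,"yaw": 0,"claw": 0.8},{"x": 0.012,"y": 0,"z": 0.006,"yaw": 0,"claw": 0.8},{"x": 0.016,"y": 0,"z": 0.008,"yaw": 0,"claw": 0.8},{"x": 0.02,"y": 0,"z": 0.009,"yaw": 0,"claw": 0.8}], newtons=20)

```text
time: 10.45
tcp_pos: [0.5105, 0.0021, 0.0249]
tcp_rot: [-3.141, 0.0, 1.255]
ft_force: [-1.0, -3.0, 0.6]
gripper_width: 0.0693
gripper_force: 30.7
```

Call:
play_rows(motion=[{"x": 0.004,"y": 0,"z": 0.002,"yaw": 0,"claw": 0.8},{"x": 0.008,"y": 0,"z": 0.0035,"yaw": 0,"claw": 0.8},{"x": 0.012,"y": 0,"z": 0.005,"yaw": 0,"claw": 0.8},{"x": 0.014,"y": 0,"z": 0.006,"yaw": 0,"claw": 0.8},{"x": 0.016,"y": 0,"z": 0.007,"yaw": 0,"claw": 0.8},{"x": 0.016,"y": 0,"z": 0.007,"yaw": 0,"claw": 0.8}], newtons=20)

```text
time: 11.05
tcp_pos: [0.516, 0.0168, 0.0189]
tcp_rot: [3.141, 0.001, 1.255]
ft_force: [-2.0, -4.1, 5.4]
gripper_width: 0.0699
gripper_force: 31.2
```

Call:
play_rows(motion=[{"x": 0.002,"y": 0,"z": 0.001,"yaw": 0,"claw": 0.8},{"x": 0.003,"y": 0,"z": 0.0015,"yaw": 0,"claw": 0.8},{"x": 0.003,"y": 0,"z": 0.0015,"yaw": 0,"claw": 0.8}], newtons=20)

```text
time: 11.35
tcp_pos: [0.5176, 0.0186, 0.0189]
tcp_rot: [3.14, 0.002, 1.255]
ft_force: [-5.4, -7.8, 15.7]
gripper_width: 0.0696
gripper_force: 32.4
```

```bash
python3 look.py j; python3 - <<'E'
from h import *
np.set_printoptions(precision=4,suppress=True)
m.capture('side');m.capture('top')
d=np.load('j.npz'); Rm=R.from_euler('xyz',d['r']).as_matrix()
for n in('wrist','side','top'):
  for t in('lid','lid_grip'):
    for r in m.pinpoint(n,t):
      v=(np.array(r['centre'])-d['P'])@Rm
      if abs(v[:2]).max()<.05: print(n,t,round(r['score'],2),np.array(r['centre']),'tool',v)
  for r in m.silhouettes(n,'lid'):
    M=r['region'].astype(np.uint8); ys,xs=np.nonzero(M); print(n,r['score'],xs.min(),xs.max(),ys.min(),ys.max())
E
```

```text
[[0.5176 0.0186 0.0189]
 [0.5176 0.0186 0.0189]
 [0.5176 0.0186 0.0189]
 [0.5176 0.0186 0.0188]] [[3.1402 0.0018 1.2555]
 [3.1402 0.0017 1.2555]
 [3.1401 0.0017 1.2555]
 [3.1402 0.0017 1.2555]] [-4.7176 -6.6213 14.8165]
wrist lid 0.75 [0.521  0.0169 0.0012] tool [-0.0006  0.0037  0.0177]
wrist lid_grip 0.63 [0.5171 0.0196 0.0386] tool [ 0.0007 -0.0008 -0.0197]
wrist 0.98 203 439 132 340
side lid 0.7 [ 0.5253  0.0183 -0.0006] tool [0.0021 0.0074 0.0195]
side lid_grip 0.88 [0.5193 0.0171 0.0446] tool [-0.001   0.0021 -0.0257]
side 0.95 271 309 209 237
side 0.84 222 257 168 193
top lid 0.49 [0.5232 0.0177 0.0029] tool [0.0009 0.0056 0.016 ]
top lid_grip 0.58 [0.5209 0.0215 0.044 ] tool [ 0.0037  0.0023 -0.0251]
top 0.69 215 256 241 281
top 0.57 305 334 240 257
```

```bash
python3 - <<'E'
from h import *
np.set_printoptions(precision=4,suppress=True)
d=np.load('j.npz'); Rm=R.from_euler('xyz',d['r']).as_matrix(); c=(d['K'],d['R'],d['t'])
M=m.silhouettes('wrist','lid')[0]['region'].astype(np.uint8)
# sub-mask edge points: left/right/top flange contour
cs=max(cv2.findContours(M,cv2.RETR_EXTERNAL,cv2.CHAIN_APPROX_NONE)[0],key=len)[:,0,:].astype(float)
w=(onz(0,cs,.02,c)-d['P'])@Rm
from scipy.optimize import least_squares
f=lambda p,w:np.hypot(w[:,0]-p[0],w[:,1]-p[1])-p[2]
s=w[(w[:,0]>-.005)]
r=least_squares(f,[0,0,.066],args=(s,),loss='soft_l1',f_scale=.001); print(r.x,np.std(r.fun),len(s))
# crock collar from side: earlier image
m.capture('side');m.capture('top')
for n in('side','top'):
  for t in('crock_mouth','crock','crock_ear'):
    for q in m.pinpoint(n,t)[:1]: print(n,t,round(q['score'],2),np.array(q['centre']))
E
```

```text
[0.0063 0.0002 0.0611] 0.008336402551688086 486
side crock_mouth 0.76 [ 0.6116 -0.1977  0.1242]
side crock 0.57 [ 0.6118 -0.1968  0.0034]
side crock_ear 0.7 [ 0.6413 -0.1248  0.0778]
top crock_mouth 0.9 [ 0.611  -0.1951  0.1209]
top crock 0.89 [ 0.6085 -0.1962  0.0008]
top crock_ear 0.72 [ 0.6414 -0.1204  0.0765]
```

Call:
play_rows(motion=[{"x": -0.001,"y": 0,"z": -0.002,"yaw": 0,"claw": 0.7},{"x": -0.001,"y": 0,"z": -0.006,"yaw": 0,"claw": 0.7},{"x": -0.001,"y": 0,"z": -0.015,"yaw": 0,"claw": 0.7},{"x": -0.001,"y": 0,"z": -0.03,"yaw": 0,"claw": 0.7},{"x": -0.001,"y": 0,"z": -0.05,"yaw": 0,"claw": 0.7},{"x": -0.001,"y": 0,"z": -0.08,"yaw": 0,"claw": 0.7},{"x": -0.001,"y": 0,"z": -0.11,"yaw": 0,"claw": 0.7},{"x": -0.001,"y": 0,"z": -0.14,"yaw": 0,"claw": 0.7},{"x": -0.001,"y": 0,"z": -0.16,"yaw": 0,"claw": 0.7},{"x": -0.001,"y": 0,"z": -0.17,"yaw": 0,"claw": 0.7}], newtons=30)

```text
time: 13.55
tcp_pos: [0.5172, 0.0191, 0.1892]
tcp_rot: [3.138, -0.001, 1.255]
ft_force: [0.6, -0.1, -3.5]
gripper_width: 0.0698
gripper_force: 35.7
```

```bash
python3 look.py k >/dev/null; python3 - <<'E'
from h import *
from scipy.optimize import least_squares
np.set_printoptions(precision=4,suppress=True)
C=np.array([.6108,-.1965])
for uv in([334,224],[367,225],[347.5,249]):
    w=onz('side',[uv],.119)[0][:2]-C; print(uv,np.hypot(*w),np.degrees(np.arctan2(w[1],w[0]))%120)
# ring correlation
th=np.radians(np.arange(0,360,2))
for n,f in(('side','a.png'),('top','b.png')):
    g=cv2.GaussianBlur(cv2.imread('pics/'+f),(0,0),.7).astype(np.float32)
    P=np.concatenate([np.c_[C[0]+r*np.cos(th),C[1]+r*np.sin(th),0*th+.122] for r in(.059,.0615,.064)])
    q=proj(n,P).astype(np.float32); I=cv2.remap(g,q[:,:1],q[:,1:],1)[:,0]
    blue=(I[:,0]-I[:,2]).reshape(3,-1).mean(0); br=I.mean(1).reshape(3,-1).mean(0)
    print(n);print(blue[::3].astype(int));print(br[::3].astype(int))
    for s in (blue,br):
        w=[(np.where(abs((np.degrees(th)-a+60)%120-60)<11,s,np.nan)) for a in range(120)]
        v=np.array([np.nanmean(x) for x in w])-s.mean(); print('best gap',np.argsort(v)[:6],v.min())
d=np.load('k.npz'); Rm=R.from_euler('xyz',d['r']).as_matrix(); c=(d['K'],d['R'],d['t'])
M=m.silhouettes('wrist','lid')[0]['region'].astype(np.uint8)
cs=max(cv2.findContours(M,cv2.RETR_EXTERNAL,cv2.CHAIN_APPROX_NONE)[0],key=len)[:,0,:].astype(float)
w=(onz(0,cs,d['P'][2]+.0011,c)-d['P'])@Rm; s=w[w[:,0]>.025]
r=least_squares(lambda p:np.hypot(s[:,0]-p[0],s[:,1]-p[1])-.066,[0,0],loss='soft_l1',f_scale=.001); print('lid axis tool',r.x,np.std(r.fun),len(s))
E
```

```text
[334, 224] 0.058355553729830444 110.18759780410682
[367, 225] 0.0645189587933281 1.8979347936361017
[347.5, 249] 0.06238802490134044 112.80151241585467
side
[-20  -6  -7  -6  -6  -6  -9 -10 -10 -10 -11 -11 -11  -8  -9 -11 -10 -27
 -47 -49 -33 -13 -10  -8  -8  -8  -6  -6  -4  -3  -4  -4  -4  -4  -3  -4
  -6 -18 -25 -25 -14  -4  -4  -4  -3  -3  -3  -3  -3  -3  -4  -4  -6  -6
  -7  -9 -16 -38 -49 -45]
[122 136 138 138 135 134 136 140 141 140 138 140 139 141 141 141 135 126
 132 136 138 140 140 142 143 143 142 139 140 139 137 135 135 139 142 137
 128 105 106 108 119 136 135 137 137 136 138 137 138 139 140 144 143 144
 144 145 144 139 138 129]
best gap [111 109 110 113 112 108] -23.305267
best gap [111 110 109 112 108 113] -11.626633
top
[-41 -31 -31 -28 -28 -28 -26 -28 -29 -28 -25 -16 -13 -13 -10  -9  -8 -14
 -29 -32 -29 -15  -9  -9  -8  -9  -8 -10 -10 -10 -10 -10 -11 -11 -10 -11
 -16 -27 -31 -27 -13  -8  -8 -10  -9  -9 -10 -10 -10 -11 -12 -11 -11 -12
 -14 -18 -33 -53 -56 -54]
[115 120 120 122 122 122 120 120 122 122 121 120 122 120 119 116 113 108
 102 102 103 111 114 113 113 112 111 111 110 109 109 108 109 110 111 105
  99  94  96  96 103 111 113 113 113 114 114 114 115 117 115 116 114 113
 114 116 117 112 109 110]
best gap [111 113 110 109 112 108] -16.768587
best gap [109 111 110 108 107 113] -9.213844
lid axis tool [0.0006 0.    ] 0.00043392106404987373 267
```

Gaps lie at 110.5° (mod 120) in both views and the lug is at 71.9°, so the needed turn is +38.6° about world z, i.e. -38.6° tool yaw. Next I carry the lid high, turned, to where the wrist camera can see the collar.

Call:
play_rows(motion=[{"x": 0,"y": 0,"z": -0.015,"yaw": 0,"claw": 0.7},{"x": -0.005,"y": 0.004,"z": -0.04,"yaw": 0,"claw": 0.7},{"x": -0.015,"y": 0.013,"z": -0.07,"yaw": 0,"claw": 0.7},{"x": -0.03,"y": 0.026,"z": -0.1,"yaw": 0,"claw": 0.7},{"x": -0.05,"y": 0.043,"z": -0.12,"yaw": 0,"claw": 0.7},{"x": -0.075,"y": 0.064,"z": -0.135,"yaw": 0,"claw": 0.7},{"x": -0.105,"y": 0.09,"z": -0.14,"yaw": 0,"claw": 0.7},{"x": -0.135,"y": 0.115,"z": -0.14,"yaw": 0,"claw": 0.7},{"x": -0.155,"y": 0.132,"z": -0.14,"yaw": 0,"claw": 0.7},{"x": -0.165,"y": 0.14,"z": -0.14,"yaw": 0,"claw": 0.7}])

```text
time: 14.8
tcp_pos: [0.5978, -0.1835, 0.3241]
tcp_rot: [-3.138, -0.0, 1.252]
ft_force: [-0.0, 0.1, -3.6]
gripper_width: 0.07
gripper_force: 36.0
```

Call:
play_rows(motion=[{"x": -0.008,"y": 0.007,"z": 0,"yaw": -2,"claw": 0.7},{"x": -0.025,"y": 0.021,"z": 0,"yaw": -7,"claw": 0.7},{"x": -0.045,"y": 0.039,"z": 0,"yaw": -14,"claw": 0.7},{"x": -0.065,"y": 0.056,"z": 0,"yaw": -21,"claw": 0.7},{"x": -0.083,"y": 0.071,"z": 0,"yaw": -28,"claw": 0.7},{"x": -0.097,"y": 0.084,"z": 0,"yaw": -34,"claw": 0.7},{"x": -0.105,"y": 0.091,"z": 0,"yaw": -37.5,"claw": 0.7},{"x": -0.108,"y": 0.093,"z": 0,"yaw": -38.6,"claw": 0.7},{"x": -0.108,"y": 0.093,"z": 0,"yaw": -38.6,"claw": 0.7},{"x": -0.108,"y": 0.093,"z": 0,"yaw": -38.6,"claw": 0.7}])

```text
time: 15.8
tcp_pos: [0.6527, -0.312, 0.3264]
tcp_rot: [-3.141, -0.001, 1.928]
ft_force: [-0.5, 0.3, -3.5]
gripper_width: 0.0696
gripper_force: 36.1
```

```bash
python3 look.py l; python3 - <<'E'
from h import *
np.set_printoptions(precision=4,suppress=True)
d=np.load('l.npz');c=(d['K'],d['R'],d['t'])
for t in('crock_mouth','crock'):
    for q in m.pinpoint('wrist',t): print(t,round(q['score'],2),np.array(q['centre']),proj(0,q['centre'],c)[0])
E
```

```text
[[ 0.6527 -0.312   0.3264]
 [ 0.6528 -0.312   0.3267]
 [ 0.6528 -0.3121  0.3269]
 [ 0.6528 -0.3122  0.3271]] [[ 3.142  -0.0012  1.9281]
 [ 3.1418 -0.0007  1.9283]
 [ 3.1416 -0.0003  1.9285]
 [ 3.1414 -0.      1.9286]] [ 0.2613  0.1446 -2.5161]
crock_mouth 0.77 [ 0.6055 -0.1974  0.1227] [316.8755  70.57  ]
crock_mouth 0.25 [ 0.641  -0.1217  0.0763] [366.1338  24.4209]
crock 0.76 [ 0.6098 -0.2022  0.0053] [319.4177  87.0925]
```

View pics/l.png

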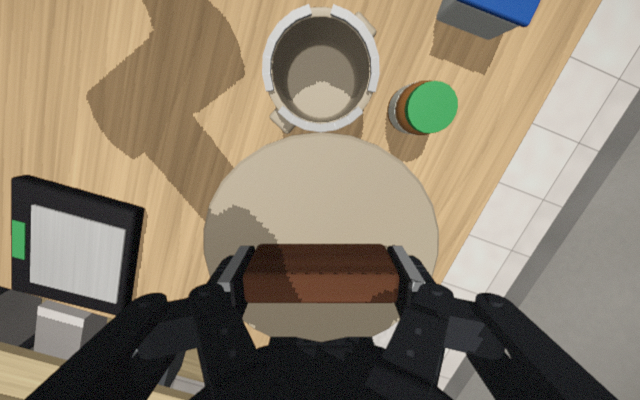

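The wrist view shows the collar at (321,69). Its gaps are near (320,10), (271,97) and (369,97), so one lies straight along tool +x, in line with the lid's lug. I'll fit the collar's centre and gap angle.

```bash
python3 - <<'E'
from h import *
from scipy.optimize import minimize
np.set_printoptions(precision=4,suppress=True)
d=np.load('l.npz');c=(d['K'],d['R'],d['t']); im=cv2.imread('pics/l.png'); hsv=cv2.cvtColor(im,cv2.COLOR_BGR2HSV).astype(float)
steel=((hsv[:,:,1]<28)&(hsv[:,:,2]>105)).astype(np.float32); steel=cv2.GaussianBlur(steel,(0,0),.8); steel[140:]=0
th=np.radians(np.arange(0,360,2))
def ring(C,r,z=.122):
    q=proj(0,np.c_[C[0]+r*np.cos(th),C[1]+r*np.sin(th),0*th+z],c).astype(np.float32); return cv2.remap(steel,q[:,:1],q[:,1:],1)[:,0]
def sc(C,z=.122): return -sum(ring(C,r,z).mean() for r in(.0585,.0605,.0625,.0645))+sum(ring(C,r,z).mean() for r in(.0675,.069,.070))+.5*sum(ring(C,r,z).mean() for r in(.053,.055))
for z in(.119,.122,.125):
    r=minimize(lambda v:sc(np.array([.61,-.197])+v/100,z),[0,0],method='Nelder-Mead',options=dict(initial_simplex=[[0,0],[.4,0],[0,.4]])); C=np.array([.61,-.197])+r.x/100; print(z,C,r.fun)
    if z==.122: C0=C
s=sum(ring(C0,r) for r in(.059,.0615,.064))/3; print((s[::3]*9).astype(int))
v=[s[abs((np.degrees(th)-a+60)%120-60)<11].mean() for a in range(120)]; print(np.argsort(v)[:8],min(v))
T=np.array(d['r'])[2]; D=np.r_[C0,0]-np.r_[d['P'][:2],0]; print('yaw',np.degrees(T),'tool',D@R.from_euler('xyz',[np.pi,0,T]).as_matrix())
E
```

```text
0.119 [ 0.6091 -0.1958] -3.0900609493255615
0.122 [ 0.6092 -0.1963] -3.1461000442504883
0.125 [ 0.6094 -0.1967] -3.062791109085083
[3 8 8 8 8 8 8 8 8 8 8 8 8 8 8 8 8 0 0 0 3 8 8 8 8 8 8 8 8 8 8 8 8 8 8 8 8
 0 0 0 2 8 8 8 8 8 8 8 8 8 8 8 8 8 8 8 8 0 0 0]
[111 109 110 112 113 108 107 114] 0.037528317
yaw 110.48809186366778 tool [ 0.1238 -0.0003 -0.    ]
```

Call:
play_rows(motion=[{"x": 0.006,"y": 0,"z": 0,"yaw": 0,"claw": 0.7},{"x": 0.022,"y": 0,"z": 0,"yaw": 0,"claw": 0.7},{"x": 0.045,"y": 0,"z": 0.01,"yaw": 0,"claw": 0.7},{"x": 0.07,"y": 0,"z": 0.03,"yaw": 0,"claw": 0.7},{"x": 0.095,"y": 0,"z": 0.06,"yaw": 0,"claw": 0.7},{"x": 0.112,"y": 0,"z": 0.09,"yaw": 0,"claw": 0.7},{"x": 0.12,"y": 0,"z": 0.12,"yaw": 0,"claw": 0.7},{"x": 0.1232,"y": 0,"z": 0.145,"yaw": 0,"claw": 0.7},{"x": 0.1232,"y": 0,"z": 0.16,"yaw": 0,"claw": 0.7},{"x": 0.1232,"y": 0,"z": 0.166,"yaw": 0,"claw": 0.7}])

```text
time: 17.1
tcp_pos: [0.6089, -0.1971, 0.1592]
tcp_rot: [-3.14, -0.002, 1.928]
ft_force: [0.8, 0.3, -3.1]
gripper_width: 0.0696
gripper_force: 36.0
```

Call:
play_rows(motion=[{"x": 0,"y": 0,"z": 0,"yaw": 0,"claw": 0.7},{"x": 0,"y": 0,"z": 0,"yaw": 0,"claw": 0.7},{"x": 0,"y": 0,"z": 0,"yaw": 0,"claw": 0.7},{"x": 0,"y": 0,"z": 0,"yaw": 0,"claw": 0.7}])

```text
time: 17.5
tcp_pos: [0.6104, -0.1981, 0.1621]
tcp_rot: [3.14, 0.002, 1.928]
ft_force: [-0.7, 0.5, -2.2]
gripper_width: 0.0694
gripper_force: 36.0
```

```bash
python3 look.py n; python3 - <<'E'
from h import *
s=m.sense(); P=s['tcp_pos']; T=s['tcp_rot'][2]; D=np.r_[.6092,-.1963,0]-np.r_[P[:2],0]
print(np.degrees(T),(D@R.from_euler('xyz',[np.pi,0,T]).as_matrix()).round(4),'want x .0006')
E
```

```text
[[ 0.6104 -0.1981  0.1621]
 [ 0.6102 -0.198   0.1618]
 [ 0.6101 -0.1979  0.1615]
 [ 0.6099 -0.1978  0.1613]] [[3.1401 0.0017 1.9281]
 [3.1405 0.0012 1.9281]
 [3.1408 0.0009 1.9282]
 [3.1411 0.0006 1.9283]] [-0.3928  0.0116 -3.2619]
110.48149063374515 [ 0.0016 -0.0001 -0.    ] want x .0006
```

Call:
play_rows(motion=[{"x": 0.0005,"y": 0,"z": 0.004,"yaw": 0,"claw": 0.7},{"x": 0.0005,"y": 0,"z": 0.01,"yaw": 0,"claw": 0.7},{"x": 0.0005,"y": 0,"z": 0.016,"yaw": 0,"claw": 0.7},{"x": 0.0005,"y": 0,"z": 0.021,"yaw": 0,"claw": 0.7},{"x": 0.0005,"y": 0,"z": 0.024,"yaw": 0,"claw": 0.7},{"x": 0.0005,"y": 0,"z": 0.025,"yaw": 0,"claw": 0.7},{"x": 0.0005,"y": 0,"z": 0.025,"yaw": 0,"claw": 0.7}])

```text
time: 18.4
tcp_pos: [0.6095, -0.1972, 0.1357]
tcp_rot: [-3.141, -0.0, 1.928]
ft_force: [0.4, 0.9, -2.9]
gripper_width: 0.0692
gripper_force: 36.0
```

Call:
play_rows(motion=[{"x": 0,"y": 0,"z": 0.001,"yaw": 0,"claw": 0.7},{"x": 0,"y": 0,"z": 0.002,"yaw": 0,"claw": 0.7},{"x": 0,"y": 0,"z": 0.003,"yaw": 0,"claw": 0.7},{"x": 0,"y": 0,"z": 0.004,"yaw": 0,"claw": 0.7},{"x": 0,"y": 0,"z": 0.004,"yaw": 0,"claw": 0.7}])

```text
time: 18.9
tcp_pos: [0.6094, -0.1971, 0.1316]
tcp_rot: [-3.141, -0.0, 1.928]
ft_force: [-0.1, 0.1, -3.7]
gripper_width: 0.0696
gripper_force: 36.0
```

Call:
play_rows(motion=[{"x": 0,"y": 0,"z": 0.001,"yaw": 0,"claw": 0.7},{"x": 0,"y": 0,"z": 0.002,"yaw": 0,"claw": 0.7},{"x": 0,"y": 0,"z": 0.003,"yaw": 0,"claw": 0.7},{"x": 0,"y": 0,"z": 0.004,"yaw": 0,"claw": 0.7},{"x": 0,"y": 0,"z": 0.004,"yaw": 0,"claw": 0.7}])

```text
time: 19.4
tcp_pos: [0.6094, -0.1971, 0.1275]
tcp_rot: [-3.141, -0.0, 1.928]
ft_force: [-0.7, 1.4, -3.7]
gripper_width: 0.0693
gripper_force: 36.0
```

The lugs are in the gaps with no contact force. Seating the last millimetre.

Call:
play_rows(motion=[{"x": 0,"y": 0,"z": 0.0005,"yaw": 0,"claw": 0.7},{"x": 0,"y": 0,"z": 0.001,"yaw": 0,"claw": 0.7},{"x": 0,"y": 0,"z": 0.001,"yaw": 0,"claw": 0.7},{"x": 0,"y": 0,"z": 0.001,"yaw": 0,"claw": 0.7}])

```text
time: 19.8
tcp_pos: [0.6096, -0.1972, 0.127]
tcp_rot: [3.141, 0.0, 1.928]
ft_force: [-1.1, 0.7, -1.1]
gripper_width: 0.0696
gripper_force: 36.3
```

Call:
play_rows(motion=[{"x": 0,"y": 0,"z": 0.0005,"yaw": 0,"claw": 0.7},{"x": 0,"y": 0,"z": 0.001,"yaw": 0,"claw": 0.7},{"x": 0,"y": 0,"z": 0.001,"yaw": 0,"claw": 0.7}], newtons=20)

```text
time: 20.1
tcp_pos: [0.6097, -0.1972, 0.1269]
tcp_rot: [3.141, 0.0, 1.928]
ft_force: [-3.7, 2.9, 5.1]
gripper_width: 0.0694
gripper_force: 37.0
```

Home at the predicted 126.9 mm. Relieving pressure and releasing.

Call:
play_rows(motion=[{"x": 0,"y": 0,"z": -0.001,"yaw": 0,"claw": 0.7},{"x": 0,"y": 0,"z": -0.001,"yaw": 0,"claw": 0.82},{"x": 0,"y": 0,"z": -0.001,"yaw": 0,"claw": 0.9},{"x": 0,"y": 0,"z": -0.001,"yaw": 0,"claw": 1},{"x": 0,"y": 0,"z": -0.001,"yaw": 0,"claw": 1},{"x": 0,"y": 0,"z": -0.001,"yaw": 0,"claw": 1},{"x": 0,"y": 0,"z": -0.005,"yaw": 0,"claw": 1}])

```text
time: 20.8
tcp_pos: [0.6092, -0.197, 0.1303]
tcp_rot: [-3.141, -0.001, 1.928]
ft_force: [-0.5, -0.1, -0.1]
gripper_width: 0.0857
gripper_force: 0.0
```

Call:
play_rows(motion=[{"x": 0,"y": 0,"z": -0.01,"yaw": 0,"claw": 1},{"x": 0,"y": 0,"z": -0.025,"yaw": 0,"claw": 1},{"x": 0,"y": 0,"z": -0.05,"yaw": 0,"claw": 1},{"x": 0,"y": 0,"z": -0.08,"yaw": 0,"claw": 1},{"x": 0,"y": 0,"z": -0.11,"yaw": 0,"claw": 1},{"x": -0.03,"y": 0,"z": -0.14,"yaw": 0,"claw": 1},{"x": -0.06,"y": 0,"z": -0.15,"yaw": 0,"claw": 1},{"x": -0.08,"y": 0,"z": -0.15,"yaw": 0,"claw": 1},{"x": -0.08,"y": 0,"z": -0.15,"yaw": 0,"claw": 1}])

```text
time: 21.7
tcp_pos: [0.638, -0.2748, 0.2827]
tcp_rot: [3.14, 0.003, 1.926]
ft_force: [0.4, 0.1, -0.0]
gripper_width: 0.0853
gripper_force: 0.0
```

```bash
python3 look.py o; python3 - <<'E'
from h import *
np.set_printoptions(precision=4,suppress=True)
a=save('side','o2.png')
for t in('lid','crock','lid_grip'): print(t,[(round(r['score'],2),r['centre']) for r in m.pinpoint('side',t)])
p=proj('side',[[.609,-.196,.1]])[0].astype(int)
cv2.imwrite('pics/o3.png',np.hstack([cv2.resize(cv2.imread('pics/o.png')[0:300,120:520],(400,300)),cv2.resize(a[p[1]-45:p[1]+45,p[0]-60:p[0]+60,::-1],(400,300),interpolation=3)]))
E
```

```text
[[ 0.638  -0.2748  0.2827]
 [ 0.6376 -0.2731  0.2819]
 [ 0.6375 -0.272   0.2816]
 [ 0.6374 -0.2714  0.2814]] [[ 3.1402  0.0029  1.9258]
 [ 3.1408  0.0009  1.9269]
 [ 3.141   0.0001  1.9279]
 [ 3.1413 -0.0002  1.9286]] [0.7103 0.4092 0.1006]
lid [(0.85, [0.4552, 0.3037, -0.0017]), (0.65, [0.6153, -0.198, 0.1054])]
crock [(0.56, [0.6085, -0.1982, -0.0013])]
lid_grip [(0.97, [0.6074, -0.1979, 0.1506]), (0.65, [0.4571, 0.3008, 0.0412])]
```

View pics/o3.png

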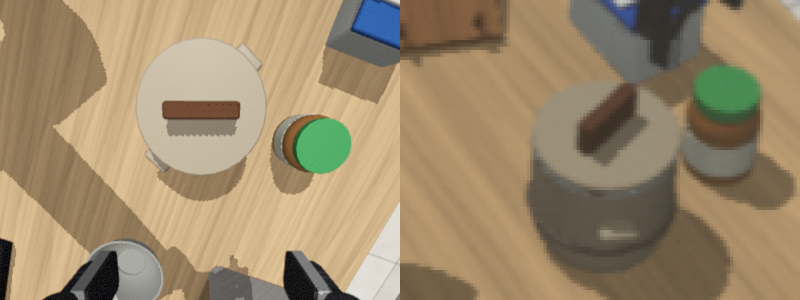

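The lid lies level and concentric on the crock (wrist 201,107; side 605,130), the crock has not moved, and the gripper is clear.

```bash
python3 -c "
from rig import manip
print(manip.sign_off())"
```

```text
the job is handed in; nothing more can be done
None
```

The lid is home and level on the crock, with its lugs in the collar gaps, released and handed in; the gaps were found by camera and it dropped straight in without turning by feel, after I levelled it by gently pressing its low edge on bare counter.

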